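# Put the two-piece cue parts away in their stand

## Task

Put the cue parts away in their stand. First lay the black cue handle over the two fork clips, about centred, and press it straight down past the sprung jaw until it is fully home and the jaw has snapped shut over it, and let go; then stand the wooden extension in the stand's socket, rubber foot down, until it bottoms out, and let go. Leave the chalk, the ball tray and the tumbler where they are.

Things in the scene. Friction and masses are not known exactly. Their poses are not given: they have to be found in the camera images.
- handle: cue handle: round rod, 28 mm in diameter, 220 mm long, about 200 g, black grip with brass collars and a rubber butt. Origin on its axis at mid-length; its own y axis runs along the rod (it may be rolled about it). It starts lying level in the cradle. Either end may point either way in the clips.
- cradle: low pale-wood cradle, fixed, 60 x 160 mm, that carries the handle at first. Origin under its centre, y along the handle. Base plate 10 mm thick; two saddles, 16 mm wide, 60 mm either side of the origin along y, hold the handle with its axis 44 mm above the table; their lips rise to 40 mm. Between the saddles the handle is free.
- stand: wooden cue stand, fixed. Origin under its base board (12 mm thick, x -65 to 65, y -120 to 190 mm), midway between the fork clips; z up, y along the seated handle and towards the socket. Two upright fork clips, 16 mm wide, at y = -55 and 55 mm, open upwards, 110 mm high: fixed brass prong on the -x side, sprung steel jaw on +x. Between them only the jaw's thin rod (x = 24, top at 47 mm).
- seat (a point): point on the stand where the middle of the handle's axis comes to rest: midway between the clips, 75 mm above the table; axes as the stand's. The handle then lies along y on the wooden seats of the forks (61 mm high), with 1.5 mm of play either way in x. The clips' flared mouth above is 50 mm wide at the top (110 mm high), 24 mm at the jaw's nose.
- jaw (a joint): angle of the sprung jaw: one steel part with a finger at each clip, hinged along y at x = 24 mm of the stand, 43 mm high. 0 = shut; grows as its top swings to +x, limit 0.6. A spring (0.1 N m shut, plus 1 N m/rad) shuts it. The handle pressed down spreads it by about 0.1, which takes some 5 to 20 N in all; it snaps back to 0 over the handle once that is home.
- jaw_nose (a point): tip of the jaw's nose, midway between the clips, carried by the jaw: 8.5 mm in +x of the stand's origin and 87.5 mm above the table when shut. It overhangs the seated handle.
- extension: cue extension: straight round rod, 26 mm in diameter, 160 mm long, about 150 g, pale wood with a black rubber foot and a red top. Origin at the centre of its foot; z runs up along its axis. It starts standing upright on the table.
- socket_floor (a point): centre of the floor of the stand's blind round socket, 18 mm above the table and 155 mm from the stand's origin along its y axis. The socket is 29 mm in diameter, 36 mm deep, with a slight chamfer, in a dark wooden block 56 x 56 mm whose top is 54 mm above the table. With the foot on the floor, 124 mm of the extension stand out.
- chalk: blue cube of cue chalk, 24 mm, loose on the cloth; leave it. Origin under its centre.
- ball_tray: open wooden tray 72 x 136 mm with two billiard balls in it, 61 mm high, loose; leave it. Origin under its centre.
- tumbler: amber drinking glass, 72 mm in diameter and 95 mm high, standing loose; leave it. Origin under its centre.
There are look-alikes about, which are no part of the job. What is shaped like the handle but blue is not meant.

How it is judged:
On the way, in this order (a step that is already met when the one before it is completed fails the run):
1. the handle, lying along the clips and above its seat, spreads the sprung jaw (by more than 0.04 rad) (value of joint jaw above 0.04 rad and x of handle in the frame of seat between -0.012 and 0.012 m and y of handle in the frame of seat between -0.03 and 0.03 m and z of handle in the frame of seat between 0.003 and 0.035 m and angle between the y axis of handle and the y axis of stand, either way round below 0.15 rad).
2. the handle is home in both clips, the jaw shut over it, and let go (x of handle in the frame of seat between -0.004 and 0.004 m and y of handle in the frame of seat between -0.025 and 0.025 m and z of handle in the frame of seat between -0.003 and 0.003 m and angle between the y axis of handle and the y axis of stand, either way round below 0.06 rad and value of joint jaw below 0.03 rad and linear speed of handle below 0.02 m/s and not (contact force between the fingers and handle above 0.2 N)), for 0.2 s.
3. the extension stands on the floor of the socket (horizontal distance between extension and socket_floor below 0.004 m and angle between extension's own z axis and vertical below 0.12 rad and z of extension in the frame of socket_floor between -0.004 and 0.004 m), for 0.2 s.
At the end, for the whole second after the job is handed in: Handle still and released in both clips: within 4 mm of the seat across, 3 mm in height, 25 mm along, parallel within 0.06 rad, jaw below 0.03 rad. Extension still in the socket, foot down: within 4 mm of the floor centre sideways and in height, 0.12 rad of upright (all of step 2 and all of step 3 and linear speed of extension below 0.02 m/s); the robot touches nothing.
It fails at once if the chalk is moved by more than 25 mm or tipped over (distance of chalk from where it was at the start of the episode above 0.025 m or angle between chalk's own z axis and vertical above 0.4 rad).
It fails at once if the ball tray is moved by more than 25 mm or tipped over (distance of ball_tray from where it was at the start of the episode above 0.025 m or angle between ball_tray's own z axis and vertical above 0.4 rad).
It fails at once if the tumbler is moved by more than 25 mm or tipped over (distance of tumbler from where it was at the start of the episode above 0.025 m or angle between tumbler's own z axis and vertical above 0.4 rad).
It also fails if it takes over 64 s, if anything falls off the work surface, if the arm or the gripper's body presses on something with over 40 N, if the wrist force passes 120 N, or if a joint passes its speed limit or range.

## Robot

A 6-joint arm with a two-finger parallel gripper is mounted at the origin on the work surface. World frame = base frame: x ahead of the robot, y to its left, z up, the work surface at z = 0. Lengths are in m, angles in rad, forces in N, time in s.
With the tool pointing down it reaches from about 0.4 to 0.825 m from the base axis. Payload 7 kg.
Tool frame: the origin (TCP) lies midway between the tips of the shut fingers; the grasp point (between the pads) lies arm.hold_point_z behind it (arm.hold_point_z is the distance from the TCP to the grasp point, in m); z points along the fingers, y is the line along which they close (so a half turn about z gives the same grasp; the last joint's range is limited). The gripper opens to 88 mm and grips with 3 to 60 N. Pads are 19 mm wide; open, the fingers measure 130 mm over their backs; the gripper's body (78 mm by 193 mm) begins 47 mm behind the grasp point.
Start: joints at [-1.026, 0.359, 0.012, 0, -1.224, -0.288], TCP at [0.171, -0.653, 0.199] pointing down, gripper open.
Joint ranges: [-3.07, 3.07], [-1.43, 2.12], [-1.02, 1.25], [-3.03, 1.67], [-3.05, -0], [-3.03, 3.03]. Speed limits (rad/s): [2.39, 2.39, 3.01, 3.14, 3.14, 3.14].

## Interface

Orientations are given as [roll, pitch, yaw] about the fixed x, y, z axes, in that order (R = Rz(yaw) Ry(pitch) Rx(roll)).
In Python, from station import arm gives the robot as it stands.
- The arm moves only by the shell command python3 -m crank 'ROWS' [OPENING] [FORCE]. ROWS is JSON, a list that holds one entry, the list of rows, each a list of 4 numbers: the shift along the tool's x, y, z in units of 25 mm (1.0 is 25 mm), then the turn about the tool's z in units of 5 degrees (1.0 is 5 degrees). A call has 1 to 12 rows; each row is the pose to reach, as a shift and turn from the pose commanded when the call began, along the tool's axes at that moment; what a row does not reach only later rows make up. A row lasts 1/8 s, in which the tool goes at most 62.5 mm and 10.7 degrees, less where a joint would pass 70% of its speed; a pose out of reach is approached as far as the arm can. A call with a gripper value outside its range is refused whole. OPENING is the closure, from 0 (fully open) to 1 (shut), set as the call begins (- or left out, the last holds). The fingers move at their own pace and stop on an object; FORCE is the grip in N (left out, the last holds). Time passes only in rows, so rows that repeat a pose let the fingers close. It gives the time, the measured TCP pose, the force, the opening and the grip force at its end, in the units of the state.
- arm.get_state(): the state, without advancing time (a new reading comes with each control period).
- arm.grab_frame(name): name is "scene" or "top" or "wrist"; returns (picture, depth): 384x512x3 uint8, red, green, blue; 384x512 float32, m along the optical axis (not along the pixel's ray), 0 where there is no reading.
- arm.get_calibration(name): a dict with "mtx" (3x3 intrinsics, pixels), "R" (3x3) and "t" (3): a world point X has camera coordinates R X + t; the wrist camera has in their place "mount" (4x4, takes a point from camera to tool coordinates, whose origin is the TCP and whose axes are the flange's). Camera axes: x right, y down, z forward; pixel columns grow to the right and rows downward; lengths in m; the calibration is good to about 2 mm. A picture is of the moment at which its call begins: read the wrist's pose just before it. get_calibration takes no time and is no camera call.
- arm.job_done(): hands the job in; it is judged then, once.
Trained networks look in the newest picture that a camera, given by its name, has taken for a name from the list of things; names that differ only in an ending like _2 or _b are one class to them, and where a whole thing is asked for, a point or a joint stands for the part that bears it (a point fixed in the world has none). Each returns a list of dicts, best first, with "score" (0 to 1); they miss things now and then, are a little off and sometimes report something else, mostly with a low value. They report only what shows in the picture. A call takes as long as a camera call. They do not tell look-alikes from the thing itself.
- arm.recognise(thing, camera): "extent" ([left, top, width, height] in pixels, round what is visible of it).
- arm.trace(thing, camera): "mask" (384x512 bool, what is visible of it) and "extent" ([left, top, width, height] in pixels, round what is visible of it).
The state is a dict: "t": time; "q": joint angles; "qd": joint speeds; "joint_efforts": joint torques, N m; "eef_pos": TCP position; "ee_rot": TCP orientation; "force": force on the tool from outside, world axes, zero at the start; "moment": the same for the moment, N m; "width": finger opening in m; "gripper_force": force on a finger pad.
Only numpy, scipy, OpenCV 4.12 (cv2) and the standard library are available. Lean on these libraries where they do the work, as an engineer would, in place of code of your own. Each camera call takes 0.05 s, during which the arm holds its last target. There are 200 camera calls.

## Working session

There is one attempt and no reset: what is moved stays moved. The work goes in short steps, Python scripts to look and compute and a shell command to move; the robot and the scene stay as the last step left them, time stands still between calls to the robot, and variables do not carry over. Pictures are saved under pics/ and viewed, at most 10 in all, crops included, and the job is handed in when it is done.

```bash
ls; mkdir -p pics
python3 - <<'E'
from station import arm
import cv2,numpy as np
print(arm.hold_point_z, arm.get_state())
ims=[]
for c in ("scene","top"):
    im,d=arm.grab_frame(c); np.savez('/tmp/%s.npz'%c,im=im,d=d); ims.append(im[:,:,::-1])
    for n in ["handle","cradle","stand","extension","chalk","ball_tray","tumbler","jaw_nose"]:
        print(c,n,[(round(r['score'],2),r['extent']) for r in arm.recognise(n,c)])
cv2.imwrite('pics/a.png',ims[0]);cv2.imwrite('pics/b.png',cv2.resize(ims[1],(800,600)))
E
```

```text
pics
0.0188 {'t': 0.0, 'q': array([-1.02589657e+00,  3.59359786e-01,  1.10286702e-02, -3.51826316e-04,
       -1.22410167e+00, -2.88089273e-01]), 'qd': array([-0.00186435,  0.00100952,  0.00138573,  0.00067621, -0.00110791,
       -0.00190142]), 'joint_efforts': array([ 3.51971694e-04, -5.82717919e+01,  2.93067473e+01,  6.99775279e+00,
        6.99288736e-03, -1.31287738e-04]), 'eef_pos': array([ 0.17126507, -0.65233827,  0.19782682]), 'ee_rot': array([ 3.13992966e+00, -1.47889019e-04, -2.88490187e+00]), 'force': array([-0.48604971,  0.84816249, -0.32640692]), 'moment': array([ 0.00423345, -0.00126675, -0.06468771]), 'gripper_force': 0.0, 'width': 0.08779323222767063}
scene handle [(0.77, [149.3, 124.2, 36.7, 30.4]), (0.75, [161.1, 141.4, 59.6, 42.4]), (0.66, [233.2, 115.6, 27.3, 40.6])]
scene cradle [(0.57, [166.6, 157.4, 51.0, 30.1])]
scene stand [(0.88, [209.4, 196.8, 121.8, 106.1])]
scene extension []
scene chalk [(0.52, [190.6, 286.8, 15.2, 15.6]), (0.37, [171.9, 156.8, 48.8, 29.7])]
scene ball_tray [(0.83, [194.8, 303.0, 66.2, 81.0])]
scene tumbler [(0.96, [119.8, 210.2, 32.6, 45.8])]
scene jaw_nose [(0.94, [232.8, 205.1, 38.8, 39.6])]
top handle [(0.69, [343.8, 149.8, 24.9, 80.7]), (0.69, [344.2, 247.9, 54.5, 77.6]), (0.56, [382.5, 193.3, 82.1, 12.2])]
top cradle [(0.72, [338.4, 166.5, 32.1, 57.5])]
top stand [(0.59, [165.3, 156.3, 109.5, 49.6])]
top extension [(0.63, [69.1, 186.3, 37.1, 18.3]), (0.3, [344.9, 149.1, 24.8, 79.8])]
top chalk [(0.42, [213.7, 108.5, 10.4, 7.4])]
top ball_tray [(0.92, [153.2, 89.6, 48.2, 29.3])]
top tumbler [(0.81, [287.8, 75.1, 22.5, 37.5])]
top jaw_nose [(0.75, [208.3, 161.1, 44.5, 6.9])]
```

View pics/a.png

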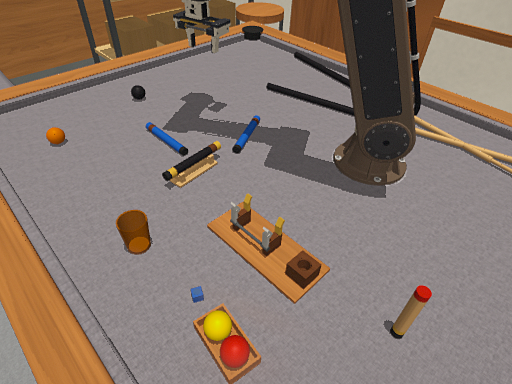

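View pics/b.png

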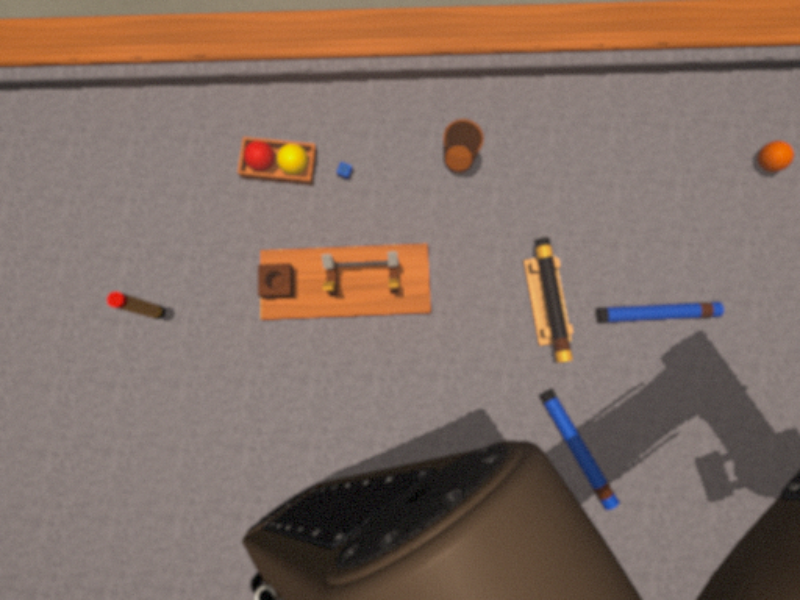

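```bash
cat > h.py <<'E'
import numpy as np
from station import arm
def cloud(c):
    z=np.load('/tmp/%s.npz'%c); d=z['d']; k=arm.get_calibration(c)
    v,u=np.mgrid[0:384,0:512]; K=k['mtx']
    P=np.stack([(u-K[0,2])/K[0,0]*d,(v-K[1,2])/K[1,1]*d,d],-1)
    W=(P-np.array(k['t']))@np.array(k['R']); W[d==0]=np.nan
    return z['im'],W
E
python3 - <<'E'
from h import *
im,W=cloud('top')
k=arm.get_calibration('top');print(np.round(k['R'],3),k['t'],k['mtx'])
def st(n,x,y,w,h,z0):
    p=W[int(y):int(y+h)+1,int(x):int(x+w)+1].reshape(-1,3);p=p[p[:,2]>z0];c=p.mean(0);q=p[:,:2]-c[:2];u,s,v=np.linalg.svd(q,full_matrices=False)
    print(n,len(p),c.round(4),'zmax',p[:,2].max().round(3),'dir',v[0].round(3),'mid',(c[:2]+v[0]*((q@v[0]).max()+(q@v[0]).min())/2).round(4),'len',np.ptp(q@v[0]).round(3),np.ptp(q@v[1]).round(3))
st('h1',343.8,149.8,25,81,.046);st('h2',344,248,55,78,.005);st('h3',382,193,82,12,.005)
st('stand',165,156,110,50,.006);st('block',165,156,110,50,.048);st('ext',69,186,37,18,.02);st('tray',153,90,48,29,.02);st('tum',288,75,22,37,.02)
st('chalk',213.7,108.5,10.4,7.4,.01)
st('cl',208,150,50,60,.08)
E
```

```text
[[-0.028 -1.    -0.003]
 [-0.988  0.028 -0.155]
 [ 0.155 -0.001 -0.988]] [-0.06711194  0.47511837  0.97266597] [[364.51695106   0.         257.03343176]
 [  0.         364.51695106 188.93681709]
 [  0.           0.           1.        ]]
h1 790 [ 0.4579 -0.3444  0.0545] zmax 0.062 dir [-0.993 -0.116] mid [ 0.4597 -0.3442] len 0.221 0.028
h2 1598 [ 0.2319 -0.2748  0.3574] zmax 0.806 dir [0.364 0.932] mid [ 0.2212 -0.3022] len 0.36 0.164
h3 799 [ 0.434  -0.5404  0.024 ] zmax 0.032 dir [-0.018  1.   ] mid [ 0.434  -0.5433] len 0.222 0.028
stand 4841 [0.506  0.0222 0.0202] zmax 0.112 dir [-0.019  1.   ] mid [0.506  0.0221] len 0.31 0.132
block 674 [0.5086 0.0657 0.0665] zmax 0.112 dir [-0.017  1.   ] mid [0.5089 0.0461] len 0.246 0.059
ext 336 [0.4597 0.3585 0.1107] zmax 0.162 dir [-0.929  0.369] mid [0.4593 0.3586] len 0.025 0.027
tray 917 [0.733  0.1411 0.0421] zmax 0.062 dir [-0.055 -0.998] mid [0.7333 0.1456] len 0.139 0.076
tum 487 [ 0.7456 -0.2019  0.0648] zmax 0.098 dir [-0.993  0.114] mid [ 0.7397 -0.2012] len 0.071 0.06
chalk 43 [0.7116 0.0201 0.0201] zmax 0.025 dir [-0.151 -0.988] mid [0.7118 0.0216] len 0.023 0.014
cl 164 [ 0.5131 -0.0142  0.0982] zmax 0.112 dir [-0.014  1.   ] mid [ 0.5131 -0.013 ] len 0.124 0.059
```

The black rod in the cradle (scene 192,160; top 552,300 in the enlarged view) is the handle. The rods at scene (166,138) and (247,134) are blue look-alikes. The extension, with its red top, stands at scene (410,312), and the stand is at (268,252). I'll go over the handle and confirm with the wrist camera.

```bash
cat >> h.py <<'E'
from scipy.spatial.transform import Rotation as Ro
def go(x,y,z,yaw):
    s=arm.get_state(); R=Ro.from_euler('xyz',s['ee_rot']).as_matrix()
    d=R.T@(np.array([x,y,z])-s['eef_pos'])/.025
    t=-(yaw-s['ee_rot'][2]); t=(t+np.pi)%(2*np.pi)-np.pi
    print('units',d.round(2),'turn',round(np.degrees(t)/5,2),'pos',s['eef_pos'].round(4),'rot',s['ee_rot'].round(4),'t',s['t'])
def wrist(name):
    s=arm.get_state(); im,d=arm.grab_frame('wrist'); k=arm.get_calibration('wrist');K=k['mtx'];M=np.array(k['mount'])
    v,u=np.mgrid[0:384,0:512]
    P=np.stack([(u-K[0,2])/K[0,0]*d,(v-K[1,2])/K[1,1]*d,d],-1)
    P=P@M[:3,:3].T+M[:3,3]; W=P@Ro.from_euler('xyz',s['ee_rot']).as_matrix().T+s['eef_pos']; W[d==0]=np.nan
    import cv2; cv2.imwrite('pics/%s.png'%name,im[:,:,::-1]); np.savez('/tmp/%s.npz'%name,im=im,W=W)
    return im,W
E
python3 -c "
from h import *
go(.4597,-.3442,.17,-3.025);print(np.round(arm.get_calibration('wrist')['mount'],3))"
```

```text
units [-14.29   9.01   1.15] turn 1.61 pos [ 0.1714 -0.6529  0.1988] rot [-3.1415  0.     -2.8848] t 0.9
[[-0.    -0.97  -0.244  0.066]
 [ 1.    -0.     0.001  0.   ]
 [-0.001 -0.244  0.97  -0.187]
 [ 0.     0.     0.     1.   ]]
```

```bash
python3 -m crank '[[[-2,1.3,0,0.2],[-4,2.6,0.2,0.4],[-6,3.9,0.4,0.7],[-8,5.1,0.6,0.9],[-10,6.4,0.8,1.2],[-12,7.6,1,1.4],[-13.4,8.4,1.15,1.6],[-14.3,9,1.15,1.6],[-14.3,9,1.15,1.6],[-14.3,9,1.15,1.6]]]' 0
python3 - <<'E'
from h import *
wrist('w1')
print([(round(r['score'],2),r['extent']) for r in arm.recognise('handle','wrist')])
go(.4597,-.3442,.17,-3.025)
E
```

```text
t: 2.15
eef_pos: [0.4599, -0.3445, 0.1701]
ee_rot: [-3.142, -0.0, -3.024]
force: [-1.5, -1.1, -0.8]
width: 0.0875
gripper_force: 0.0
[(0.96, [235.6, 71.6, 33.1, 214.4]), (0.73, [0.0, 114.7, 180.7, 41.2]), (0.73, [264.4, 0.4, 32.3, 35.9])]
units [-0.01  0.03  0.  ] turn -0.0 pos [ 0.4595 -0.345   0.1701] rot [-3.1415 -0.     -3.0252] t 2.25
```

View pics/w1.png

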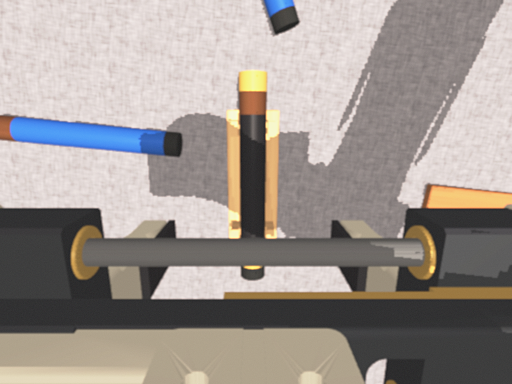

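The wrist picture confirms it: the black rod with brass collars in the pale cradle runs from (252,70) to (252,278). The blue rods at (90,135) and (283,15) are the look-alikes.

Run:
```python
from h import *
z=np.load('/tmp/w1.npz');W=z['W']
p=W[68:236,230:275].reshape(-1,3);p=p[(p[:,2]>.048)&(p[:,2]<.07)]
c=p.mean(0);u,s,v=np.linalg.svd(p[:,:2]-c[:2],full_matrices=False);q=(p[:,:2]-c[:2])@v[0]
a=v[0]*np.sign(v[0][0]);print(c,a,np.arctan2(*a[::-1]),np.ptp(q),p[:,2].max(),np.quantile(p[:,2],.95))
e=c[:2]+v[0]*(q.min() if v[0][0]<0 else q.max()); 
print('far end A',c[:2]+v[0]*q.max(),c[:2]+v[0]*q.min(), 'axis point nearest .4597,-.3442', c[:2]+a*((np.array([.4597,-.3442])-c[:2])@a))
```

```text
[ 0.42912096 -0.34916245  0.05621425] [0.9933613  0.11503617] 0.11529141288229865 0.1697556731153616 0.06083257063662091 0.05939057680780982
far end A [ 0.52019627 -0.33861548] [ 0.35156755 -0.35814352] axis point nearest .4597,-.3442 [ 0.45986241 -0.34560244]
```

```bash
python3 -m crank '[[[0,0,1.5,0],[0,0,3,0],[0,0,4.5,0],[0,0,5.3,0],[0,0,5.8,0],[0,0,5.8,0]]]' 0
python3 -m crank '[[[0,0,0,0],[0,0,0,0],[0,0,0,0],[0,0,0,0],[0,0,0,0],[0,0,0,0]]]' 1 45
```

```text
t: 3.0
eef_pos: [0.4594, -0.3447, 0.0245]
ee_rot: [3.141, -0.001, -3.025]
force: [-0.3, -1.5, -0.3]
width: 0.0876
gripper_force: 0.0
t: 3.75
eef_pos: [0.4601, -0.3444, 0.025]
ee_rot: [3.142, -0.0, -3.024]
force: [-0.0, -0.0, -0.5]
width: 0.0333
gripper_force: 0.0
```

```bash
python3 -m crank '[[[0,0,0,0],[0,0,0,0],[0,0,0,0]]]'
python3 -m crank '[[[0,0,-1,0],[0,0,-2.5,0],[0,0,-4.5,0],[0,0,-6.5,0],[0,0,-6.5,0]]]'
python3 - <<'E'
from h import *
s=arm.get_state();print(s['force'],s['width'],s['gripper_force'])
# seat approx; hover so that wrist camera sees the stand
go(.5065,-.013,.19,-1.553)
E
```

```text
t: 4.12
eef_pos: [0.4604, -0.3452, 0.0267]
ee_rot: [-3.14, 0.0, -3.023]
force: [-6.6, 1.2, 23.1]
width: 0.0134
gripper_force: 35.2
t: 4.75
eef_pos: [0.4624, -0.3456, 0.1922]
ee_rot: [-3.137, 0.007, -3.024]
force: [1.6, 0.6, -1.4]
width: 0.0003
gripper_force: 0.0
[ 1.62953837  0.55211308 -1.43026324] 0.00034399820901687584 0.0
units [-3.32 13.01  0.05] turn -16.85 pos [ 0.4624 -0.3456  0.1922] rot [-3.1373  0.007  -3.0239] t 4.75
```

The grip squeezed off over the top of the rod. I'll check where the handle is now and whether it is still level.

```bash
python3 -m crank '[[[0,0,0,0],[0,0,0,0],[0,0,0,0],[0,0,0,0],[0,0,0,0],[0,0,0,0]]]' 0
python3 - <<'E'
from h import *
import cv2
im,W=wrist('w2')
print([(round(r['score'],2),r['extent']) for r in arm.recognise('handle','wrist')])
s=arm.get_state();print(s['eef_pos'],s['ee_rot'],s['width'])
im,d=arm.grab_frame('scene');c=im[110:210,120:270,::-1];a=cv2.resize(c,(600,400),interpolation=3)
cv2.imwrite('pics/c.png',np.vstack([a[:, :512][:300],cv2.imread('pics/w2.png')[:290]]))
E
```

```text
t: 5.5
eef_pos: [0.46, -0.3444, 0.1874]
ee_rot: [3.142, -0.0, -3.024]
force: [-0.8, 0.2, 0.1]
width: 0.0549
gripper_force: 0.0
[(0.91, [0.0, 112.6, 183.9, 42.1]), (0.82, [262.0, 2.9, 33.3, 37.7]), (0.57, [242.8, 73.5, 24.3, 202.9])]
[ 0.46005384 -0.34442031  0.18752515] [ 3.14158258e+00  2.78078527e-05 -3.02444892e+00] 0.06262249469933752
```

View pics/c.png

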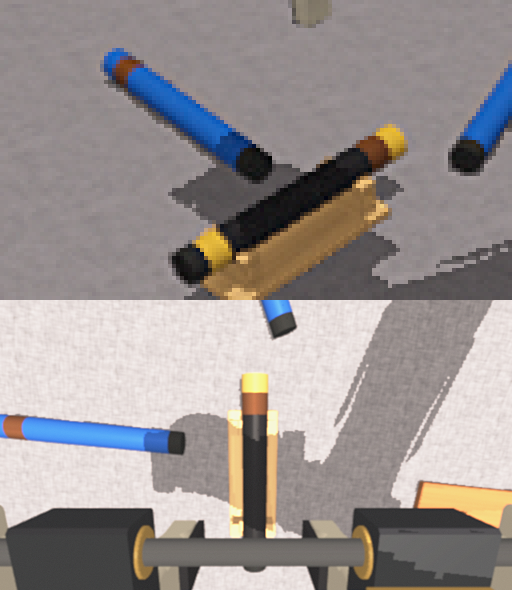

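Run:
```python
from h import *
for n in('w1','w2'):
    W=np.load('/tmp/%s.npz'%n)['W']
    p=W[68:232,225:285].reshape(-1,3);p=p[(p[:,2]>.046)&(p[:,2]<.08)]
    c=p.mean(0);u,s,v=np.linalg.svd(p[:,:2]-c[:2],full_matrices=False);a=v[0]*np.sign(v[0][0]);b=np.array([-a[1],a[0]])
    q=(p[:,:2]-c[:2])@a; r=(p[:,:2]-c[:2])@b
    print(n,np.arctan2(a[1],a[0]),'end',c[:2]+a*q.min(),'mid',c[:2]+a*(q.min()+.11))
    for lo in np.arange(q.min(),q.max(),.03):
        m=(q>=lo)&(q<lo+.03); 
        # fit circle r=14mm
        from scipy.optimize import least_squares
        f=least_squares(lambda t:np.hypot(r[m]-t[0],p[m,2]-t[1])-.014,[0,.044],loss='soft_l1',f_scale=.001)
        print(round(lo,3),m.sum(),f.x.round(4),np.quantile(p[m,2],.97).round(4))
    W=np.load('/tmp/%s.npz'%n)['W'];print('table',np.nanmedian(W[60:100,330:350,2]),np.nanmedian(W[170:220,100:130,2]))
```

```text
w1 0.11504769962845406 end [ 0.35156848 -0.35812926] mid [ 0.4608413  -0.34550191]
-0.076 915 [-0.      0.0449] 0.0597
-0.046 856 [-0.      0.0449] 0.0597
-0.016 798 [-0.      0.0448] 0.0595
0.014 735 [-0.      0.0448] 0.0595
0.044 683 [-0.      0.0448] 0.0595
0.074 271 [0.     0.0448] 0.0595
table 0.0010623314628149805 0.0008108511573640259
w2 0.1135302861368871 end [ 0.35125104 -0.355859  ] mid [ 0.4605429  -0.34339747]
-0.079 845 [0.     0.0449] 0.0595
-0.049 752 [-0.      0.0448] 0.0596
-0.019 708 [0.     0.0449] 0.0597
0.011 669 [0.0001 0.0448] 0.0597
0.041 621 [0.0002 0.0448] 0.0596
0.071 390 [0.0001 0.0448] 0.0595
table 0.0010711166044397452 0.0010938622146954846
```

```bash
python3 -m crank '[[[0,0,1.5,0],[0,0,3,0],[0,0,4.5,0],[0,0,6,0],[0,0,6.8,0],[0,0,6.8,0]]]' 0
python3 -m crank '[[[0,0,0,0],[0,0,0,0],[0,0,0,0],[0,0,0,0],[0,0,0,0],[0,0,0,0],[0,0,0,0],[0,0,0,0],[0,0,0,0]]]' 1 15
```

```text
t: 6.4
eef_pos: [0.4589, -0.344, 0.016]
ee_rot: [3.14, -0.003, -3.025]
force: [-0.4, 0.1, 0.6]
width: 0.0876
gripper_force: 0.0
t: 7.52
eef_pos: [0.46, -0.3443, 0.0176]
ee_rot: [3.141, -0.0, -3.024]
force: [-0.3, 3.1, 2.4]
width: 0.0269
gripper_force: 15.1
```

Width of 27 mm, so the grip holds. I'll firm it up and lift.

```bash
python3 -m crank '[[[0,0,0,0],[0,0,0,0]]]' 1 35
python3 -m crank '[[[0,0,-0.5,0],[0,0,-1.5,0],[0,0,-3.5,0],[0,0,-5.5,0],[0,0,-7,0],[0,0,-7,0],[0,0,-7,0]]]'
python3 - <<'E'
from h import *
go(.5065,-.013,.19,-1.553)
E
```

```text
t: 7.78
eef_pos: [0.46, -0.3443, 0.0176]
ee_rot: [3.141, -0.0, -3.024]
force: [-0.8, 4.3, 4.5]
width: 0.0263
gripper_force: 35.1
t: 8.65
eef_pos: [0.4595, -0.3442, 0.1921]
ee_rot: [3.141, -0.0, -3.025]
force: [0.7, -0.0, -2.9]
width: 0.0263
gripper_force: 34.8
units [-3.41 12.94  0.09] turn -16.87 pos [ 0.4595 -0.3442  0.1921] rot [ 3.1410e+00 -3.0000e-04 -3.0249e+00] t 8.65
```

```bash
python3 -m crank '[[[-0.4,1.4,0,-1.8],[-0.8,2.8,0,-3.6],[-1.2,4.2,0,-5.4],[-1.5,5.7,0,-7.2],[-1.9,7.1,0,-9],[-2.3,8.5,0,-10.8],[-2.6,9.9,0,-12.6],[-3,11.3,0,-14.4],[-3.3,12.5,0.1,-16],[-3.4,12.9,0.1,-16.9],[-3.4,12.9,0.1,-16.9],[-3.4,12.9,0.1,-16.9]]]'
python3 - <<'E'
from h import *
import cv2
wrist('w3')
for n in('stand','jaw_nose','handle'):print(n,[(round(r['score'],2),r['extent']) for r in arm.recognise(n,'wrist')])
go(.5065,-.013,.19,-1.553)
im,d=arm.grab_frame('top'); np.savez('/tmp/top2.npz',im=im,d=d)
E
```

```text
t: 10.15
eef_pos: [0.5062, -0.0147, 0.1892]
ee_rot: [3.14, -0.0, -1.552]
force: [-0.4, 0.3, -2.4]
width: 0.0266
gripper_force: 34.8
stand [(0.92, [192.0, 72.6, 111.3, 222.1])]
jaw_nose [(0.94, [212.3, 124.2, 14.8, 93.0])]
handle [(0.71, [224.1, 18.6, 54.2, 275.4])]
units [-0.07  0.   -0.  ] turn 0.02 pos [ 0.5066 -0.0148  0.1899] rot [ 3.1413e+00 -1.0000e-04 -1.5512e+00] t 10.35
```

View pics/w3.png

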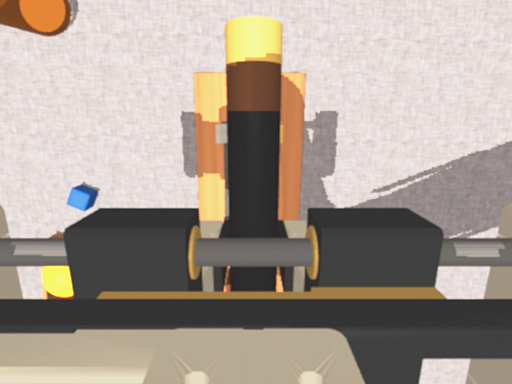

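The handle is gripped square (column 253, rows 20–290) over the board (columns 193–305), with the jaw tip showing at (222,132). I'll measure the board's edges and the handle.

Run:
```python
from h import *
from scipy.optimize import least_squares
W=np.load('/tmp/w3.npz')['W']
def lin(P):  # x as function of y
    return np.polyfit(P[:,1],P[:,0],1)
L=[];Rr=[]
for r in range(80,215):
    row=W[r]; m=(row[:,2]>.008)&(row[:,2]<.02); u=np.where(m)[0]
    u=u[(u>180)&(u<320)]
    if len(u)>10: L.append(row[u.min()]);Rr.append(row[u.max()])
L=np.array(L);Rr=np.array(Rr)
for n,e in(('L',L),('R',Rr)):
    k=lin(e);print(n,k, 'x at y=-.013:',np.polyval(k,-.013),'z',np.median(e[:,2]))
front=[W[:,u][ (W[:,u,2]>.008)&(W[:,u,2]<.02)][:,1].min() for u in list(range(200,215))+list(range(290,300))];print('board -y end',np.median(front))
p=W[15:290,215:290].reshape(-1,3);p=p[(p[:,2]>.19)&(p[:,2]<.26)]
c=p.mean(0)
f=least_squares(lambda t:np.hypot(p[:,0]-t[0]-t[1]*(p[:,1]+.013),p[:,2]-t[2]-t[3]*(p[:,1]+.013))-.014,[.5065,0,.215,0],loss='soft_l1',f_scale=.001)
print('handle x,slope,z,slope at y=-.013',f.x.round(4),'y min',p[:,1].min(), 'mid',p[:,1].min()+.11)
# clips in wrist
q=W[100:220,190:310].reshape(-1,3);q=q[(q[:,2]>.07)&(q[:,2]<.13)];print('clips wrist',len(q),np.nanmin(q,0),np.nanmax(q,0))
# top cloud
for c in('top',):
    im,V=cloud(c); b=V[150:210,160:280].reshape(-1,3)
    bb=b[(b[:,2]>.008)&(b[:,2]<.017)]
    ys=np.arange(-.12,.17,.01)
    lo=np.array([[bb[abs(bb[:,1]-y)<.005,0].min(),y] for y in ys]);hi=np.array([[bb[abs(bb[:,1]-y)<.005,0].max(),y] for y in ys])
    for n,e in(('lo',lo),('hi',hi)): k=lin(e);print(n,k,np.polyval(k,-.013))
    print('yext',bb[:,1].min(),bb[:,1].max())
    t=b[b[:,2]>.105];print('clip tops',t.round(3).tolist()[:40])
    bl=b[(b[:,2]>.05)&(b[:,2]<.057)&(b[:,1]>.1)];print('block',bl.min(0),bl.max(0))
```

```text
L [-0.01554473  0.57461429] x at y=-.013: 0.574816369393603 z 0.01250644135849413
R [-0.01167304  0.44657447] x at y=-.013: 0.4467262177446752 z 0.012571030098594754
board -y end -0.1298789266047608
handle x,slope,z,slope at y=-.013 [ 0.5057 -0.0177  0.2166  0.0021] y min -0.12365378782700565 mid -0.013653787827005645
clips wrist 253 [ 0.48027189 -0.07402528  0.08082618] [ 0.54008063 -0.05742268  0.11140329]
lo [-0.01391078  0.44513558] 0.44531641936295446
hi [-0.01381684  0.57301395] 0.5731935688122891
yext -0.13245845453765628 0.17688408564315355
clip tops [[0.539, -0.074, 0.105], [0.537, -0.061, 0.105], [0.536, -0.064, 0.108], [0.536, -0.067, 0.11], [0.536, -0.069, 0.107], [0.536, -0.072, 0.108], [0.536, -0.074, 0.105], [0.537, 0.051, 0.108], [0.537, 0.048, 0.108], [0.536, 0.037, 0.109], [0.537, 0.035, 0.107], [0.533, -0.061, 0.108], [0.533, -0.064, 0.108], [0.533, -0.067, 0.107], [0.533, -0.069, 0.109], [0.534, -0.072, 0.106], [0.533, -0.074, 0.107], [0.534, 0.05, 0.109], [0.534, 0.048, 0.108], [0.533, 0.045, 0.111], [0.534, 0.043, 0.107], [0.533, 0.04, 0.11], [0.533, 0.037, 0.112], [0.533, 0.035, 0.108], [0.532, 0.051, 0.106], [0.531, 0.048, 0.108], [0.531, 0.046, 0.106], [0.531, 0.043, 0.107], [0.531, 0.04, 0.106], [0.531, 0.035, 0.107], [0.528, -0.064, 0.106], [0.484, -0.063, 0.106], [0.484, -0.065, 0.105], [0.484, -0.068, 0.105], [0.478, 0.036, 0.106]]
block [0.47907789 0.11368273 0.05000855] [0.53562965 0.16909283 0.05697587]
```

```bash
python3 -m crank '[[[0,-0.18,0,0],[0,-0.18,1,0],[0,-0.18,2,0],[0,-0.18,3,0],[0,-0.18,3.5,0],[0,-0.18,3.5,0],[0,-0.18,3.5,0]]]'
python3 -m crank '[[[0,0,0.2,0],[0,0,0.4,0],[0,0,0.6,0],[0,0,0.8,0],[0,0,0.8,0]]]'
python3 -m crank '[[[0,0,0.15,0],[0,0,0.3,0],[0,0,0.45,0],[0,0,0.45,0]]]'
```

```text
t: 11.28
eef_pos: [0.5121, -0.014, 0.1034]
ee_rot: [-3.14, 0.0, -1.549]
force: [-0.0, -0.4, -1.8]
width: 0.026
gripper_force: 34.8
t: 11.9
eef_pos: [0.5109, -0.0142, 0.082]
ee_rot: [3.141, -0.0, -1.55]
force: [-0.5, 0.4, -3.2]
width: 0.0264
gripper_force: 34.8
t: 12.4
eef_pos: [0.5115, -0.0142, 0.0725]
ee_rot: [-3.141, -0.0, -1.549]
force: [-6.4, 0.6, 12.1]
width: 0.0261
gripper_force: 35.3
```

```bash
python3 -m crank '[[[0,0,0.15,0],[0,0,0.3,0],[0,0,0.3,0]]]'
python3 -m crank '[[[0,0,0.15,0],[0,0,0.3,0],[0,0,0.3,0]]]'
```

```text
t: 12.78
eef_pos: [0.5098, -0.0145, 0.0636]
ee_rot: [3.139, -0.0, -1.55]
force: [-4.8, -0.0, 2.1]
width: 0.0259
gripper_force: 35.0
t: 13.15
eef_pos: [0.5104, -0.0143, 0.0553]
ee_rot: [3.14, -0.0, -1.55]
force: [-2.8, -1.2, -5.1]
width: 0.0258
gripper_force: 34.7
```

```bash
python3 -m crank '[[[0,0,0.1,0],[0,0,0.2,0],[0,0,0.2,0],[0,0,0.2,0]]]'
python3 -m crank '[[[0,0,0.08,0],[0,0,0.08,0],[0,0,0.08,0]]]'
```

```text
t: 13.65
eef_pos: [0.5113, -0.014, 0.051]
ee_rot: [-3.142, 0.0, -1.55]
force: [-1.0, -0.2, -6.4]
width: 0.0266
gripper_force: 34.6
t: 14.02
eef_pos: [0.5117, -0.014, 0.0495]
ee_rot: [-3.141, 0.0, -1.549]
force: [-0.4, -0.1, -4.1]
width: 0.026
gripper_force: 34.7
```

```bash
python3 -m crank '[[[0,0,0,0],[0,0,0,0],[0,0,0,0],[0,0,0,0],[0,0,0,0]]]' 0.4
python3 -m crank '[[[0,0,-0.5,0],[0,0,-1.5,0],[0,0,-3,0],[0,0,-5,0],[0,0,-6.5,0],[0,0,-6.5,0],[0,0,-6.5,0]]]' 0
python3 - <<'E'
from h import *
from scipy.optimize import least_squares
im,W=wrist('w4')
print('handle',[(round(r['score'],2),r['extent']) for r in arm.recognise('handle','wrist')])
p=W[40:236,225:285].reshape(-1,3);p=p[(p[:,2]>.075)&(p[:,2]<.098)]
f=least_squares(lambda t:np.hypot(p[:,0]-t[0]-t[1]*(p[:,1]+.013),p[:,2]-t[2]-t[3]*(p[:,1]+.013))-.014,[.51,0,.075,0],loss='soft_l1',f_scale=.001)
print('x,slope,z,slope',f.x.round(4),'mid y',p[:,1].min()+.11)
E
```

```text
t: 14.65
eef_pos: [0.5114, -0.0141, 0.0494]
ee_rot: [-3.141, 0.0, -1.55]
force: [-0.6, 0.4, -0.6]
width: 0.0525
gripper_force: 0.0
t: 15.52
eef_pos: [0.5109, -0.0141, 0.212]
ee_rot: [-3.141, 0.0, -1.55]
force: [-0.1, 0.4, -0.8]
width: 0.0877
gripper_force: 0.0
handle [(0.9, [237.8, 74.0, 26.4, 203.9]), (0.73, [202.4, 70.4, 104.2, 225.8])]
x,slope,z,slope [ 0.5116 -0.0167  0.0761  0.0023] mid y -0.012373086787475937
```

View pics/w4.png

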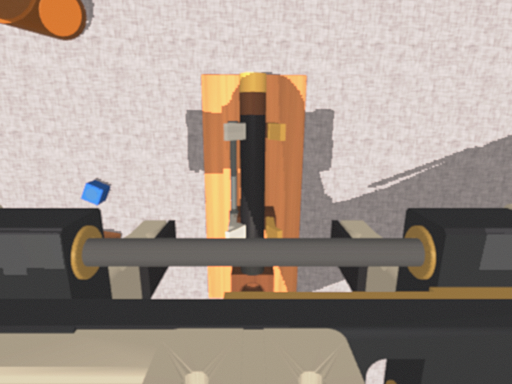

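The handle is home: z ≈ 75 mm, level, jaw tip at (235,131) and brass prong at (277,131) on either side of it. Next is the extension.

Run:
```python
from h import *
im,W=cloud('top');p=W[183:208,66:110].reshape(-1,3);p=p[p[:,2]>.155];print(p.mean(0),p.min(0),p.max(0))
go(.459,.435,.25,-1.557)
```

```text
[0.46169144 0.36467368 0.15870851] [0.44923306 0.35193253 0.15513219] [0.4739305  0.3788772  0.16225477]
units [-18.01   1.69  -1.56] turn 0.08 pos [ 0.5106 -0.0143  0.211 ] rot [ 3.1400e+00 -3.0000e-04 -1.5498e+00] t 15.625
```

```bash
python3 -m crank '[[[-1.6,0.2,-0.4,0],[-3.6,0.4,-0.8,0],[-6,0.6,-1.2,0],[-8.4,0.8,-1.6,0],[-10.8,1,-1.6,0],[-13.2,1.3,-1.6,0],[-15.5,1.5,-1.6,0],[-17.3,1.7,-1.6,0],[-18,1.7,-1.6,0],[-18,1.7,-1.6,0],[-18,1.7,-1.6,0]]]'
python3 - <<'E'
from h import *
im,W=wrist('w5')
print([(round(r['score'],2),r['extent']) for r in arm.recognise('extension','wrist')])
m=(W[:,:,2]>.15)&(W[:,:,2]<.17);m[240:]=False
from cv2 import minEnclosingCircle
p=W[m];print(len(p));p=p[(abs(p[:,0]-.46)<.03)&(abs(p[:,1]-.363)<.03)];print(len(p),p.mean(0),p.min(0),p.max(0),minEnclosingCircle(p[:,:2].astype('float32')*1000))
q=W[:240].reshape(-1,3);q=q[(abs(q[:,0]-.46)<.03)&(abs(q[:,1]-.363)<.03)]
for a in(.02,.06,.1,.14): b=q[(q[:,2]>a)&(q[:,2]<a+.02)];print(a,len(b),b.mean(0).round(4) if len(b) else '')
E
```

```text
t: 17.0
eef_pos: [0.4594, 0.4338, 0.2514]
ee_rot: [3.141, -0.001, -1.55]
force: [0.9, -0.1, 1.0]
width: 0.0873
gripper_force: 0.0
[(0.91, [237.7, 103.7, 27.1, 27.6])]
660
660 [0.46314159 0.36719532 0.16090946] [0.45066644 0.35502308 0.1590775 ] [0.47525117 0.37976663 0.1635436 ] ((463.1231994628906, 367.3681640625), 12.96489429473877)
0.02 0 
0.06 0 
0.1 0 
0.14 63 [0.4624 0.3669 0.1597]
```

```bash
python3 -c "
from h import *
go(.463,.367,.115,-1.55)"
```

```text
units [ 2.67 -0.08  5.48] turn -0.01 pos [0.4596 0.4338 0.252 ] rot [-3.1415e+00  1.0000e-04 -1.5507e+00] t 17.1
```

```bash
python3 -m crank '[[[1.3,0,0,0],[2.5,-0.08,0,0],[2.67,-0.08,0.6,0],[2.67,-0.08,2,0],[2.67,-0.08,3.5,0],[2.67,-0.08,4.8,0],[2.67,-0.08,5.5,0],[2.67,-0.08,5.5,0]]]'
python3 -m crank '[[[0,0,0,0],[0,0,0,0],[0,0,0,0],[0,0,0,0],[0,0,0,0],[0,0,0,0],[0,0,0,0],[0,0,0,0],[0,0,0,0]]]' 1 15
python3 -m crank '[[[0,0,0,0],[0,0,0,0]]]' 1 30
```

```text
t: 18.1
eef_pos: [0.462, 0.3668, 0.1125]
ee_rot: [3.14, -0.003, -1.55]
force: [0.6, -0.7, 0.1]
width: 0.0874
gripper_force: 0.0
t: 19.23
eef_pos: [0.4627, 0.3682, 0.1142]
ee_rot: [-3.142, 0.0, -1.55]
force: [-0.3, 0.5, 0.6]
width: 0.025
gripper_force: 15.0
t: 19.48
eef_pos: [0.4627, 0.3682, 0.1142]
ee_rot: [3.142, -0.0, -1.55]
force: [0.1, -0.6, -1.7]
width: 0.0254
gripper_force: 30.0
```

```bash
python3 -m crank '[[[0,0,-0.8,0],[0,0,-2.4,0],[0,0,-4.4,0],[1,-0.3,-5.5,0],[2.8,-0.7,-5.5,0],[4.6,-1.2,-5.5,0],[5.9,-1.6,-5.5,0],[6.3,-1.7,-5.5,0],[6.3,-1.7,-5.5,0],[6.3,-1.7,-5.5,0]]]'
python3 - <<'E'
from h import *
import cv2
im,W=wrist('w6')
s=arm.get_state();print(s['eef_pos'],s['ee_rot'],s['width'],s['gripper_force'])
m=(W[:,:,2]>.048)&(W[:,:,2]<.06)&(abs(W[:,:,0]-.508)<.045)&(abs(W[:,:,1]-.142)<.045);m[235:]=False
p=W[m];print(len(p),p.min(0),p.max(0),cv2.minAreaRect(p[:,:2].astype('float32')*1000), np.argwhere(m).min(0),np.argwhere(m).max(0))
f=(W[:,:,2]<.044)&(abs(W[:,:,0]-.508)<.02)&(abs(W[:,:,1]-.142)<.02);f[235:]=False
if f.any():print('hole',f.sum(),W[f].mean(0),W[f].min(0),W[f].max(0))
E
```

```text
t: 20.72
eef_pos: [0.5083, 0.2124, 0.2516]
ee_rot: [3.141, 0.0, -1.549]
force: [-1.0, -0.5, -1.7]
width: 0.0254
gripper_force: 30.0
[0.50823851 0.21250351 0.25155764] [ 3.14131046e+00 -3.10243590e-05 -1.54872242e+00] 0.024931230569992312 29.994076788425446
1655 [0.48022433 0.11618435 0.04843278] [0.53640367 0.17218301 0.05727694] ((508.5679931640625, 144.49172973632812), (56.024009704589844, 55.87907409667969), 0.7957385182380676) [ 92 231] [138 276]
hole 409 [0.50847494 0.14408867 0.0206133 ] [0.49419215 0.12990846 0.01657678] [0.52307035 0.15861746 0.04386222]
```

View pics/w6.png

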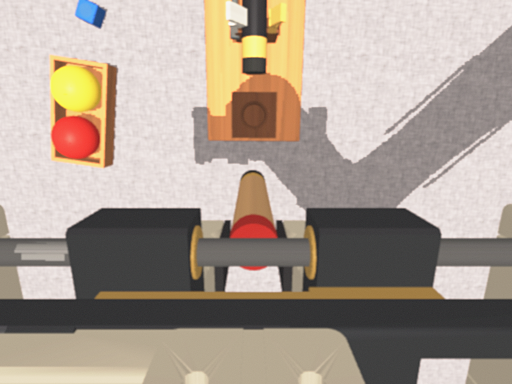

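The block is at (255,115) with its hole at (255,115). The held extension shows at (253,172–270), red end up. I'll fit its axis in the hand.

Run:
```python
from h import *
from scipy.optimize import least_squares
W=np.load('/tmp/w6.npz')['W']
p=W[165:268,225:285].reshape(-1,3);p=p[(p[:,2]>.14)&(p[:,2]<.275)&(abs(p[:,0]-.508)<.03)&(abs(p[:,1]-.21)<.04)]
print(len(p),p.min(0),p.max(0))
top=p[p[:,2]>p[:,2].max()-.004];s=p[p[:,2]<p[:,2].max()-.008]
f=least_squares(lambda t:np.hypot(s[:,0]-t[0]-t[2]*(s[:,2]-.13),s[:,1]-t[1]-t[3]*(s[:,2]-.13))-.013,[.508,.211,0,0],loss='soft_l1',f_scale=.001)
print('foot x,y at z .13, tilt',f.x.round(4),np.abs(f.fun).mean())
```

```text
1227 [0.49553239 0.19802933 0.14024805] [0.52130047 0.20980103 0.2748884 ]
foot x,y at z .13, tilt [ 0.5088  0.2117 -0.0063 -0.0018] 9.73206653177411e-05
```

```bash
python3 -m crank '[[[1.2,0,0,0],[2.4,0.06,0,0],[2.69,0.065,0.6,0],[2.69,0.065,1.8,0],[2.69,0.065,2.8,0],[2.69,0.065,3.1,0],[2.69,0.065,3.1,0],[2.69,0.065,3.1,0]]]'
python3 -m crank '[[[0,0,0.12,0],[0,0,0.24,0],[0,0,0.36,0],[0,0,0.48,0],[0,0,0.48,0]]]'
```

```text
t: 21.78
eef_pos: [0.5089, 0.145, 0.1752]
ee_rot: [-3.14, 0.001, -1.549]
force: [0.9, 0.0, -2.0]
width: 0.0251
gripper_force: 30.0
t: 22.4
eef_pos: [0.5081, 0.1442, 0.1619]
ee_rot: [3.141, -0.0, -1.55]
force: [-0.5, 0.7, -2.4]
width: 0.025
gripper_force: 30.0
```

```bash
python3 -m crank '[[[0,0,0.2,0],[0,0,0.4,0],[0,0,0.6,0],[0,0,0.8,0],[0,0,0.8,0]]]'
python3 -m crank '[[[0,0,0.1,0],[0,0,0.2,0],[0,0,0.3,0],[0,0,0.38,0],[0,0,0.38,0]]]'
```

```text
t: 23.02
eef_pos: [0.508, 0.1442, 0.1417]
ee_rot: [3.141, -0.001, -1.55]
force: [-0.2, 0.3, -2.2]
width: 0.025
gripper_force: 30.0
t: 23.65
eef_pos: [0.5082, 0.1443, 0.1326]
ee_rot: [3.141, -0.0, -1.55]
force: [0.3, -0.6, -1.7]
width: 0.0247
gripper_force: 30.0
```

Nearly at the floor. I'll let go and it drops the last millimetre, then retract and check.

```bash
python3 -m crank '[[[0,0,0.05,0],[0,0,0.05,0],[0,0,0.05,0]]]'
python3 -m crank '[[[0,0,0,0],[0,0,0,0],[0,0,0,0],[0,0,0,0],[0,0,0,0],[0,0,0,0]]]' 0
python3 -m crank '[[[0,0,-0.5,0],[0,0,-2,0],[0,0,-4,0],[0,0,-5,0],[-2.4,0,-5,0],[-2.8,0,-5,0],[-2.8,0,-5,0],[-2.8,0,-5,0]]]'
python3 - <<'E'
from h import *
import cv2
im,W=wrist('w7')
p=W[:236].reshape(-1,3);p=p[(abs(p[:,0]-.508)<.03)&(abs(p[:,1]-.144)<.03)&(p[:,2]>.08)]
t=p[p[:,2]>p[:,2].max()-.006];print('ext top',np.median(t[:,2]),(t.min(0)+t.max(0))/2)
im,d=arm.grab_frame('scene');a=cv2.resize(im[190:390,110:340,::-1],(690,582),interpolation=3)
cv2.imwrite('pics/d.png',a); print(arm.get_state()['t'])
E
```

```text
t: 24.02
eef_pos: [0.5088, 0.1446, 0.1322]
ee_rot: [-3.14, 0.0, -1.549]
force: [0.4, 0.2, 5.6]
width: 0.0248
gripper_force: 30.0
t: 24.78
eef_pos: [0.5083, 0.1444, 0.1315]
ee_rot: [3.142, 0.0, -1.55]
force: [-1.4, -1.0, -0.1]
width: 0.0793
gripper_force: 0.0
t: 25.78
eef_pos: [0.5067, 0.2136, 0.2567]
ee_rot: [3.142, -0.0, -1.55]
force: [0.6, -0.7, 0.1]
width: 0.0878
gripper_force: 0.0
ext top 0.17889770386023449 [0.50861042 0.14345391 0.17937083]
25.875
```

View pics/d.png

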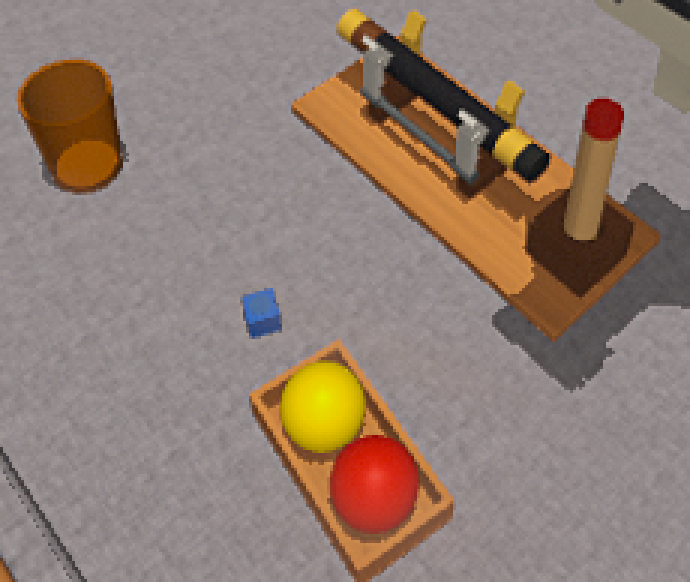

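The picture shows the handle seated in the clips (345,25)–(535,160) with the jaw hooked over it. The extension is upright in the socket at (590,170), with its top at 178–179 mm as expected. The chalk, tray and tumbler haven't moved.

```bash
python3 -c "
from station import arm
print(arm.job_done())"
```

```text
the job is handed in; nothing more can be done
None
```

The job is handed in: in the last checks the handle was home in both clips with the jaw shut, and the extension stood on the socket floor. The first grip on the handle slipped off its top, but a lower one held. The chalk, tray and tumbler were not touched; no verdict came back.

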